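# Set a stop collar to gauge height

## Robot

A 6-joint arm with a two-finger parallel gripper is mounted at the origin on a cart in front of the work surface, level with it; the furniture and walls round the work are solid. World frame = base frame: x ahead of the robot, y to its left, z up, the work surface at z = 0. Lengths are in m, angles in degrees, forces in N, time in s.
With the tool pointing down it reaches from about 0.3 to 0.75 m from the base axis. Payload 8.5 kg.
Tool frame: the origin (TCP) lies between the finger pads; the fingertips stand 19 mm ahead of it and the grasp point (between the pads) is the TCP; z points along the fingers, y is the line along which they close (so a half turn about z gives the same grasp; the last joint's range is limited). The gripper opens to 85 mm and grips with 20 to 120 N. Pads are 22 mm wide; open, the fingers measure 114 mm over their backs; the gripper's body (76 mm by 85 mm) begins 54 mm behind the grasp point. The pads swing forward as they close: fully open they stand 13 mm farther back than shut.
Start: joints at [55.502, 21.807, 74.336, -0, 83.858, -12.336], TCP at [0.207, 0.509, 0.25] pointing down, gripper open.
Joint ranges: [-178.18, 178.18], [-50.72, 133.34], [12.68, 142.11], [-81.47, 261.47], [9.98, 163.14], [-165.26, 165.26]. Speed limits (degrees/s): [136.94, 136.94, 180, 180, 180, 180].

## Interface

Orientations are given as a 3x3 rotation matrix whose columns are the frame's x, y, z axes.
In Python, from rig import env, optics gives the robot as it stands.
- The arm moves only by the tool arm_command, never from a script. Its argument "commands" is one flat list of numbers, 7 for each row, row after row: the closure, from -1 (fully open) to 1 (shut), so that 0 is half open, then the shift along the tool's x, y, z as a fraction of full scale, then the turn, a rotation vector about the tool's x, y, z as a fraction of full scale. A call has 1 to 12 rows; each row is the pose to reach, as a shift and turn from the pose commanded when the call began, along the tool's axes at that moment; what a row does not reach only later rows make up. Full scale, the value 1, is 500 mm for a shift and 120 degrees for a turn. A row lasts 1/12 s, in which the tool goes at most 41.7 mm and 7.16 degrees, less where a joint would pass 70% of its speed; a pose out of reach is approached as far as the arm can. A call with a number of a shift or a turn outside -1 to 1 is refused whole. A call with a gripper value outside its range is refused whole. The fingers move at their own pace and stop on an object; "newtons" is the grip in N (left out, the last holds). Time passes only in rows, so rows that repeat a pose let the fingers close. It gives the time, the measured TCP pose, the force, the opening and the grip force at its end, in the units of the state.
- env.observe(): the state, without advancing time (a new reading comes with each control period).
- optics.get_image(name): name is "side" or "top"; returns a dict with "image" (400x640x3 uint8, red, green, blue), "intrinsics" (3x3 intrinsics, pixels), "origin" and "orientation" of the camera in the world. Camera axes: x right, y down, z forward; pixel columns grow to the right and rows downward; lengths in m; the calibration is good to about 2 mm. A picture is of the moment at which its call begins. There is no depth.
- env.close_job(): hands the job in; it is judged then, once.
The state is a dict: "time_s": time; "q": joint angles; "qvel": joint speeds; "joint_efforts": joint torques, N m; "position": TCP position; "tool_rot": TCP orientation; "ft_force": force on the tool from outside, world axes, zero at the start; "wrist_torque": the same for the moment, N m; "grip_width": finger opening in m; "gripper_force": force on a finger pad.
Only numpy, scipy, OpenCV 4.12 (cv2) and the standard library are available. Lean on these libraries where they do the work, as an engineer would, in place of code of your own. Each camera call takes 0.05 s, during which the arm holds its last target. There are 200 camera calls.

## Task

Set the stop collar on the threaded rod to the height of the taller of the two forked gauges: slide that gauge fully home in the stand's channel, astride the rod, then spin the knurled collar down until the pad under it nips the gauge finger-tight - firmly touching, but gently, not screwed down hard. Leave the gauge nipped there, let go, and leave the lower gauge and the other things where they are.

Things in the scene. Friction and masses are not known exactly. Their poses are not given: they have to be found in the camera images.
- stand: Fixed stand: grey base plate 120 x 90 x 10 mm (its x from -70 to +50 mm) with an upright threaded steel rod of 15 mm diameter, top 86 mm above the worktop. Origin on the rod's axis at worktop height, z up. On the plate two steel rails 10 mm high, from x = -50 to +15 mm, leave a channel 41 mm wide about y = 0, flared at its mouth towards -x.
- channel_mouth (a point): The channel's mouth: on the plate's top (10 mm above the worktop), 65 mm before the rod's axis. A gauge is slid from here along the stand's +x, flat on the plate, until the rod meets the end of its slot.
- collar: Knurled round dark steel collar on the rod, 39 mm diameter, 22 mm high; origin on its axis at its underside, z up. Right-hand fast thread: turned clockwise seen from above it goes down 20 mm per turn (3.2 mm per rad); it stays where it is left. The underside starts 7 to 11 mm above an inserted tall gauge. Fingertips can hold it 5 mm above its underside, clear of the gauge.
- collar_mid (a point): The collar's centre, 11 mm above its underside. A round steel pad of 32 mm diameter, set differently each time, sticks out 1 to 4 mm below the collar: it meets the gauge first, to be found by feel. Turning takes about 0.05 N m free and some 0.01 N m more per N on the gauge, stiffly. Finger-tight: 5 to 30 N there; fingers gripping with 5 to 9 N begin to slip round it at that.
- tall_gauge: Loose aluminium forked gauge, 130 g, the taller of two. Head 30 mm high, 38 mm wide, from x = -31 to +21 mm, with a slot 18 mm wide open to +x and ending at x = -9 mm; handle 16 mm wide, 14 mm high along -x to x = -125 mm. z up; origin at the underside on the slot's centre line: fully home, it lies on the rod's axis (within 2 mm), 10 mm up.
- tall_gauge_grip (a point): Where the taller gauge is held: on its handle, half-way up (7 mm above the underside), 95 mm behind the origin (towards -x).
- low_gauge: The lower gauge, not to be used: the same in shape, with a head only 20 mm high. Origin and axes as for the taller one.
- petri_dish: Bystander: petri dish 60 mm across, 14 mm high; origin under its centre.
- spool_stand: Bystander: small white spool, 43 mm across, 44 mm high; origin under its centre.
- lab_timer: Bystander: dark lab timer 68 x 58 x 19 mm; origin under its centre.
Things that resemble listed ones, but are neither listed nor needed, are in the scene too. What is shaped like the tall_gauge but pink is not meant. Leave any pink look-alike of the stand alone.

How it is judged:
By the outcome, as a careful person would: the job done as asked, in the order asked, and still so for the second after the job is handed in, with the robot touching nothing.
It also fails if it takes over 67 s, if anything falls off the work surface, if the arm or the gripper's body presses on something with over 40 N, if the wrist force passes 120 N, or if a joint passes its speed limit or range.

## Working session

There is one attempt and no reset: what is moved stays moved. The work goes in short steps, Python scripts to look and compute and a tool call to move; the robot and the scene stay as the last step left them, time stands still between calls to the robot, and variables do not carry over. Pictures are saved under pics/ and viewed, at most 10 in all, crops included, and the job is handed in when it is done.

Besides the shell and the picture viewer there is one more tool, called after "Call:" as name(argument=value, ...), one argument or row to a line, values as JSON. arm_command: Moves the arm, as the interface text tells. Shift numbers are shares of 500 mm and turn numbers shares of 120 degrees, none past 1 either way. Its arguments: {"type":"object","properties":{"commands":{"type":"array","items":{"type":"number"}},"newtons":{"type":"number"}},"required":["commands"]}

```bash
mkdir -p pics; ls; cat > h.py <<'E'
import numpy as np,cv2
from rig import env,optics
def shot(n,f):
    d=optics.get_image(n); cv2.imwrite(f,d["image"][:,:,::-1]); np.savez(f[:-4]+'.npz',**{k:np.array(v) for k,v in d.items()}); return d
def ray(d,u,v,z):
    r=np.array(d["orientation"])@np.linalg.inv(np.array(d["intrinsics"]))@np.array([u,v,1.]); o=np.array(d["origin"])
    return o+r*(z-o[2])/r[2]
def proj(d,p):
    c=np.array(d["orientation"]).T@(np.array(p)-np.array(d["origin"])); q=np.array(d["intrinsics"])@c; return q[:2]/q[2]
E
python3 - <<'E'
from h import *
s=env.observe(); print(s["time_s"],s["position"],s["tool_rot"],s["ft_force"],s["grip_width"])
for n in("top","side"):
    d=shot(n,f"pics/{n}0.png"); print(n,np.round(d["origin"],3),np.round(d["orientation"],3).tolist(),np.round(d["intrinsics"],1).tolist())
E
```

```text
pics
0.0 [0.20731409 0.50915365 0.24970264] [[-9.26131434e-01  3.77200049e-01 -8.30260617e-04]
 [ 3.77200837e-01  9.26130682e-01 -1.22004724e-03]
 [ 3.08727953e-04 -1.44309910e-03 -9.99998911e-01]] [-0.24133572  0.31676234  0.00632103] 0.08508501010228255
top [0.403 0.119 1.318] [[-0.002, -0.988, 0.154], [-1.0, 0.006, 0.024], [-0.025, -0.154, -0.988]] [[447.7, 0.0, 327.9], [0.0, 447.7, 206.4], [0.0, 0.0, 1.0]]
side [1.09  1.096 1.044] [[-0.896, 0.297, -0.331], [0.444, 0.615, -0.652], [0.01, -0.731, -0.683]] [[490.1, 0.0, 308.7], [0.0, 490.1, 201.3], [0.0, 0.0, 1.0]]
```

View pics/top0.png

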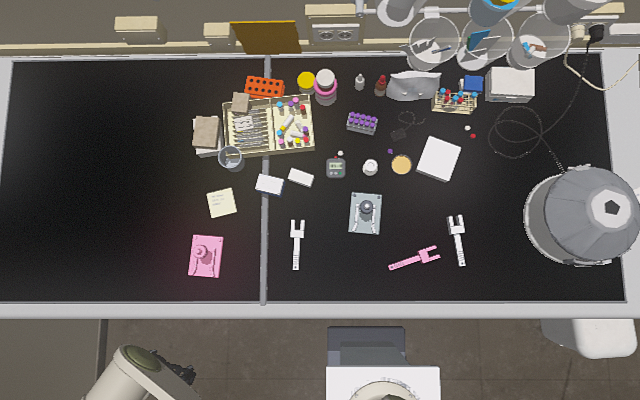

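View pics/side0.png

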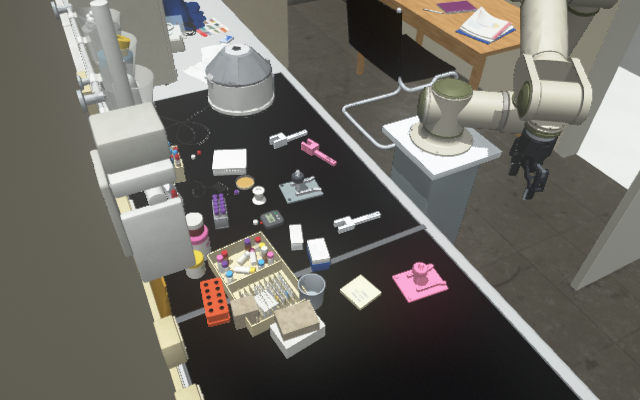

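Top view: aluminium gauges at (297,245) and (457,240), a pink one at (415,258), the grey stand at (366,213), and a pink stand at (206,256). Side view: the gauges are at (357,221) and (288,138), the stand at (300,187). The two aluminium gauges could be confused, so I'll compare head heights in one close crop.

```bash
python3 - <<'E'
from h import *
t=cv2.imread('pics/top0.png'); s=cv2.imread('pics/side0.png')
f=lambda im,x,y,w,h:cv2.resize(im[y:y+h,x:x+w],(w*5,h*5),interpolation=cv2.INTER_CUBIC)
a=np.hstack([f(s,328,203,60,36),f(s,262,122,60,36)])
b=np.hstack([f(s,270,162,60,50),np.pad(f(t,340,185,50,50),((0,0),(0,50),(0,0)))])
c=np.hstack([f(t,275,212,60,34),f(t,430,208,60,34)])
cv2.imwrite('pics/c1.png',np.vstack([a,b,c])[:600])
E
```

```text
(no output)
```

View pics/c1.png

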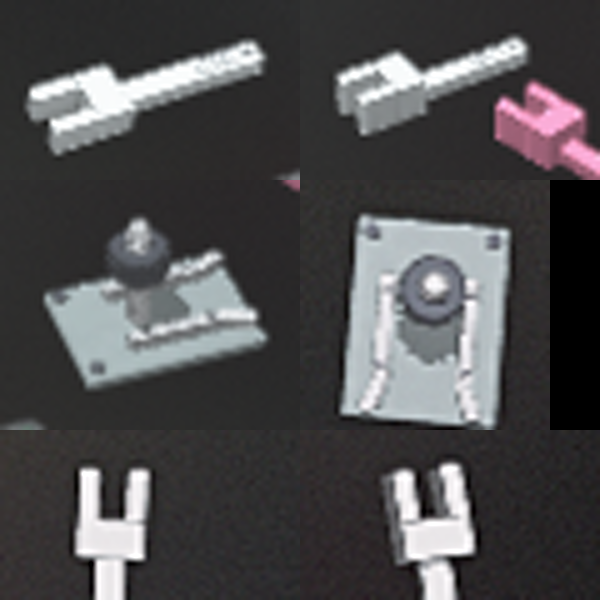

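The near-robot gauge, top (457,240) and side (288,138), shows clearly taller side faces (about 9 px against 6 px, though it is farther from the camera), so it is the tall one. The gauge at (297,245) is the low one. Next I measure the tall gauge and the stand.

```bash
python3 - <<'E'
from h import *
for n in("top","side"):
    d=dict(np.load(f'pics/{n}0.npz')); im=d["image"]; hsv=cv2.cvtColor(im,cv2.COLOR_RGB2HSV)
    print(n)
    # gauges
    for nm,(x,y,w,h) in (dict(tall=(435,205,45,70),low=(280,212,35,65)) if n=="top" else dict(tall=(262,122,50,30),low=(328,203,60,36))).items():
        m=np.zeros(im.shape[:2],np.uint8); m[y:y+h,x:x+w]=((hsv[y:y+h,x:x+w,1]<50)&(hsv[y:y+h,x:x+w,2]>110))*255
        k,l,st,_=cv2.connectedComponentsWithStats(m); i=1+np.argmax(st[1:,4]); vv,uu=np.nonzero(l==i)
        P=np.array([ray(d,u,v,.014)[:2] for u,v in zip(uu,vv)])
        c=P.mean(0); e=np.linalg.svd(P-c)[2][0]
        # orient head: wider end
        t=(P-c)@e; s=(P-c)@[-e[1],e[0]]
        if np.ptp(s[t>0])<np.ptp(s[t<0]): e=-e; t=-t; s=-s
        H=t<t.min()+.075; Q=P[H&(t>t.min()+.006)]; q=Q.mean(0); a=np.linalg.svd(Q-q)[2][0]; a*=np.sign(a@e)
        tt=(P-q)@a; ss=(Q-q)@[-a[1],a[0]]; end=q+a*tt.min()
        print(nm,len(P),"handle mid",q,"ang",np.degrees(np.arctan2(a[1],a[0])),"svd ang all",np.degrees(np.arctan2(e[1],e[0])),"len",np.ptp(tt),"w",np.ptp(ss),"end",end,"grip",end+a*.030,"origin",end+a*.125)
    if n=="top":
        x,y,w,h=340,185,50,55; R=im[y:y+h,x:x+w].astype(int); V=R.max(2)
        m=((V>75)*255).astype(np.uint8); m=cv2.morphologyEx(m,cv2.MORPH_CLOSE,np.ones((15,15)))
        cs=max(cv2.findContours(m,0,1)[0],key=cv2.contourArea).reshape(-1,2)+[x,y]
        P=np.array([ray(d,u,v,.010)[:2] for u,v in cs],np.float32); r=cv2.minAreaRect(P); print("plate",r,cv2.boxPoints(r).tolist())
        x,y,w,h=355,193,24,24; V=hsv[y:y+h,x:x+w,2]; print(V)
E
```

```text
top
tall 406 handle mid [ 0.47324931 -0.22844261] ang 7.725503939942883 svd ang all 4.804157703800248 len 0.1459618987942282 w 0.01812403567921608 end [ 0.43300483 -0.23390212] grip [ 0.46273254 -0.2298693 ] origin [ 0.55687027 -0.2170987 ]
low 394 handle mid [0.46376111 0.2438881 ] ang -2.461217068128203 svd ang all -2.3968676343950026 len 0.14384298117327238 w 0.01821140295634957 end [0.42371822 0.24560926] grip [0.45369055 0.24432096] origin [0.54860291 0.24024137]
plate ((0.5885658264160156, 0.04185636714100838), (0.09147834777832031, 0.16230498254299164), 84.53095245361328) [[0.5034234523773193, 0.004059888422489166], [0.6649895906448364, -0.011409074068069458], [0.6737082004547119, 0.07965284585952759], [0.5121420621871948, 0.09512180835008621]]
[[211 223 219 217 211 206 216 210 173 149 136 114 100  87  80  74  70  79
   81  61  54  53  43  44]
 [157 195 204 204 204 204 201 200 204 207 211 213 214 216 216 212 206 218
  219 181 152 150 127 102]
 [117 184 202 200 198 196 196 195 196 196 196 196 197 197 198 198 200 198
  200 201 204 211 220 196]
 [105 179 202 199 195 196 196 196 1
[... 1862 characters left out ...]
 217 195 192 194 196]
 [227 237 218 205 159 121 127 127 128 130 129 133 135 132 132 127 113 144
  222 208 188 194 195 198]
 [225 236 214 201 160 122 124 126 125 129 127 129 129 129 128 129  94 227
  245 202 187 194 192 198]]
side
tall 330 handle mid [ 0.47223714 -0.22008811] ang 8.219563677116696 svd ang all 3.6693700035454535 len 0.15437942979915564 w 0.03197076924154112 end [ 0.43025089 -0.22615306] grip [ 0.45994272 -0.22186405] origin [ 0.55396683 -0.2082822 ]
low 440 handle mid [0.46315424 0.25155949] ang -3.421180098425206 svd ang all -3.2656109072133974 len 0.15038616245194997 w 0.02679819590531215 end [0.42227973 0.25400305] grip [0.45222627 0.25221279] origin [0.54705696 0.24654363]
```

```bash
python3 - <<'E'
from h import *
d=dict(np.load('pics/top0.npz')); im=d["image"]; hsv=cv2.cvtColor(im,cv2.COLOR_RGB2HSV)
x,y,w,h=343,186,44,52
m=((hsv[y:y+h,x:x+w,2]>120)*255).astype(np.uint8)
big=cv2.resize(hsv[y:y+h,x:x+w,2],None,fx=4,fy=4,interpolation=cv2.INTER_LINEAR); m=((big>120)*255).astype(np.uint8)
cs=max(cv2.findContours(m,0,1)[0],key=cv2.contourArea).reshape(-1,2)
cs=(cs+.5)/4-.5+[x,y]
P=np.array([ray(d,u,v,.010)[:2] for u,v in cs],np.float32); r=cv2.minAreaRect(P); B=cv2.boxPoints(r); print("plate",r,B.round(4).tolist())
vv,uu=np.nonzero(hsv[200:211,360:375,2]>185); print("rod top",uu.mean()+360,vv.mean()+200,ray(d,uu.mean()+360,vv.mean()+200,.084))
# per-row edges of plate sides -> fit lines
for side in(0,-1):
    L=[]
    for i in range(4*12,4*46):
        j=np.nonzero(big[i]>120)[0]
        L.append(ray(d,(j[side]+.5)/4-.5+x,(i+.5)/4-.5+y,.010)[:2])
    vx,vy,x0,y0=cv2.fitLine(np.array(L,np.float32),cv2.DIST_HUBER,0,.01,.01).ravel(); s=np.sign(vx)
    print("edge ang",np.degrees(np.arctan2(vy*s,vx*s)),x0,y0)
# tall: handle edges by row, bright rows
x,y=435,205; big=cv2.resize(hsv[205:275,435:480,2],None,fx=4,fy=4,interpolation=cv2.INTER_LINEAR)
print(hsv[236:268:4,448:474,2])
E
```

```text
plate ((0.5879566073417664, 0.04204370826482773), (0.09082923084497452, 0.11969316005706787), 84.32398986816406) [[0.5238999724388123, 0.00279999990016222], [0.6430000066757202, -0.009100000374019146], [0.6520000100135803, 0.08129999786615372], [0.5328999757766724, 0.09319999814033508]]
rod top 369.20454545454544 203.6590909090909 [0.60271774 0.03377766 0.084     ]
edge ang -5.371863 0.5828257 0.08728983
edge ang -5.715408 0.5823111 -0.0021320004
[[ 42  40  39  41  27  62 218 245 242 237 242 228 150  20  41  41  42  40
   36  37  46  42  39  43  38  37]
 [ 43  45  46  40  40  28  75 229 243 234 235 246 199  66  31  43  43  39
   37  35  44  38  43  35  40  40]
 [ 44  42  42  41  43  34  53  92 228 241 235 236 249 190  12  33  38  39
   41  38  37  38  38  35  33  38]
 [ 46  41  41  49  42  38  36  61 168 230 238 236 240 230 152  20  30  42
   38  40  40  34  40  42  40  37]
 [ 43  44  40  41  46  42  40  29  88 234 230 232 244 252 203  82  30  37
   36  42  40  41  39  43  39  36]
 [ 41  43  43  41  43  40  45  36  38  76 205 193 202 234 253 196  39  32
   39  36  38  36  40  35  36  35]
 [ 36  44  43  39  41  43  45  42  34  49 141 209 197 203 217 248 198  20
   32  38  46  39  39  37  38  41]
 [ 46  41  44  46  40  41  42  44  42  29  89 230 251 206 183 242 238 155
   22  35  39  41  41  38  41  33]]
```

```bash
cat >> h.py <<'E'
def go(p,yaw=None,s=None):
    """yaw: world angle of tool y axis, deg"""
    s=s or env.observe(); R=np.array(s["tool_rot"]); d=R.T@(np.array(p)-s["position"])/.5
    y=np.degrees(np.arctan2(R[1,1],R[0,1])); t=0 if yaw is None else -((yaw-y+180)%360-180)/120
    print("t",round(s["time_s"],2),"pos",np.round(s["position"],4),"yaw",round(y,2),"F",np.round(s["ft_force"],1),"T",np.round(s["wrist_torque"],3),"w",round(s["grip_width"],4),"gf",np.round(s["gripper_force"],1),"j6",np.round(s["q"][5],1)); print("SHIFT",d.round(4),"TURNz",round(t,4))
C=np.array([.588,.042]);A=np.radians(-5.6);E=np.array([np.cos(A),np.sin(A)]);N=np.array([-E[1],E[0]]);ROD=C+.01*E
E
python3 - <<'E'
from h import *
d=dict(np.load('pics/top0.npz'))
print(ray(d,366.6,205.4,.085),ROD, "pink",ray(d,441,253,.03),ray(d,392,268,.014))
go([.463,-.230,.20],97.7); go([.463,-.23,.023],97.7)
E
```

```text
[0.59769462 0.04116014 0.085     ] [0.59795227 0.04102417] pink [ 0.46783526 -0.1716086   0.03      ] [ 0.42618553 -0.03336209  0.014     ]
t 0.1 pos [0.2074 0.5092 0.2498] yaw 67.84 F [-0.2 -0.7 -0.1] T [ 0.008 -0.013  0.001] w 0.0854 gf 0.0 j6 -12.3
SHIFT [-1.0312 -1.1761  0.1008] TURNz -0.2489
t 0.1 pos [0.2074 0.5092 0.2498] yaw 67.84 F [-0.2 -0.7 -0.1] T [ 0.008 -0.013  0.001] w 0.0854 gf 0.0 j6 -12.3
SHIFT [-1.0313 -1.1757  0.4548] TURNz -0.2489
```

Call:
arm_command(
  commands=[0,-0.6,-0.68,0.04,0,0,-0.249,0,-0.6,-0.68,0.04,0,0,-0.249,0,-0.6,-0.68,0.04,0,0,-0.249,0,-0.6,-0.68,0.04,0,0,-0.249,0,-0.6,-0.68,0.04,0,0,-0.249,0,-0.6,-0.68,0.04,0,0,-0.249,0,-0.6,-0.68,0.04,0,0,-0.249,0,-0.6,-0.68,0.04,0,0,-0.249,0,-0.6,-0.68,0.04,0,0,-0.249,0,-0.6,-0.68,0.04,0,0,-0.249,0,-0.6,-0.68,0.04,0,0,-0.249,0,-0.6,-0.68,0.04,0,0,-0.249],
  newtons=30,
)

```text
time_s: 1.1
position: [0.3584, 0.0769, 0.2301]
tool_rot: [[-0.992, -0.129, 0.0], [-0.129, 0.992, -0.001], [0.0, -0.001, -1.0]]
ft_force: [-0.9, 1.4, -0.4]
grip_width: 0.0427
gripper_force: 0.0
```

```bash
python3 - <<'E'
from h import *
go([.463,-.230,.10],97.7); print(env.observe()["q"])
E
```

```text
t 1.1 pos [0.3584 0.0769 0.2301] yaw 97.43 F [-0.9  1.4 -0.4] T [ 0.006 -0.043 -0.001] w 0.0427 gf 0.0 j6 -103.9
SHIFT [-0.128  -0.6355  0.2609] TURNz -0.0022
[-6.53391324e+00  4.20394707e+00  1.02067193e+02 -6.83403583e-02
  7.37125890e+01 -1.03946000e+02]
```

Call:
arm_command(
  commands=[0,-0.128,-0.63,0.22,0,0,-0.002,0,-0.128,-0.63,0.22,0,0,-0.002,0,-0.128,-0.63,0.22,0,0,-0.002,0,-0.128,-0.63,0.22,0,0,-0.002,0,-0.128,-0.63,0.22,0,0,-0.002,0,-0.128,-0.63,0.22,0,0,-0.002,0,-0.128,-0.63,0.22,0,0,-0.002,0,-0.128,-0.63,0.22,0,0,-0.002,0,-0.128,-0.63,0.22,0,0,-0.002,0,-0.128,-0.63,0.22,0,0,-0.002,0,-0.128,-0.63,0.22,0,0,-0.002,0,-0.128,-0.63,0.22,0,0,-0.002],
)

```text
time_s: 2.1
position: [0.4624, -0.221, 0.1207]
tool_rot: [[-0.99, -0.139, -0.0], [-0.139, 0.99, 0.0], [0.0, 0.0, -1.0]]
ft_force: [0.3, 0.2, 0.6]
grip_width: 0.0426
gripper_force: 0.0
```

```bash
python3 - <<'E'
from h import *
go([.463,-.230,.023],97.7)
E
```

```text
t 2.1 pos [ 0.4624 -0.221   0.1207] yaw 98.01 F [0.3 0.2 0.6] T [ 0.025 -0.02  -0.045] w 0.0426 gf 0.0 j6 -136.8
SHIFT [ 0.0014 -0.018   0.1954] TURNz 0.0026
```

Call:
arm_command(
  commands=[0,0.001,-0.018,0.1,0,0,0.003,0,0.001,-0.018,0.15,0,0,0.003,0,0.001,-0.018,0.195,0,0,0.003,0,0.001,-0.018,0.195,0,0,0.003,0,0.001,-0.018,0.195,0,0,0.003,0,0.001,-0.018,0.195,0,0,0.003,1,0.001,-0.018,0.195,0,0,0.003,1,0.001,-0.018,0.195,0,0,0.003,1,0.001,-0.018,0.195,0,0,0.003,1,0.001,-0.018,0.195,0,0,0.003,1,0.001,-0.018,0.195,0,0,0.003,1,0.001,-0.018,0.195,0,0,0.003],
  newtons=30,
)

```text
time_s: 3.1
position: [0.4641, -0.2315, 0.0244]
tool_rot: [[-0.991, -0.133, 0.002], [-0.133, 0.991, -0.002], [-0.002, -0.002, -1.0]]
ft_force: [-0.3, 1.7, 8.1]
grip_width: 0.0151
gripper_force: 29.9
```

```bash
python3 - <<'E'
from h import *
go([.463,-.230,.023],97.7)
shot("top","pics/t1.png");shot("side","pics/s1.png")
f=lambda im,x,y,w,h:cv2.resize(im[y:y+h,x:x+w],(w*5,h*5),interpolation=cv2.INTER_CUBIC)
cv2.imwrite('pics/c2.png',np.hstack([f(cv2.imread('pics/t1.png'),410,205,75,80),f(cv2.imread('pics/s1.png'),255,90,75,80)]))
E
```

```text
t 3.1 pos [ 0.4641 -0.2315  0.0244] yaw 97.62 F [-0.3  1.7  8.1] T [0.336 0.042 0.15 ] w 0.0151 gf 29.9 j6 -137.2
SHIFT [0.0018 0.0032 0.0028] TURNz -0.0007
```

View pics/c2.png

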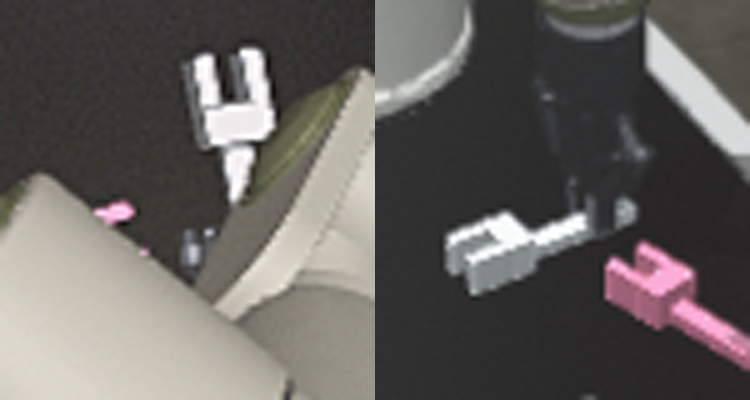

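Held: the fingers are on the handle (width 15 mm, 30 N), with the head clear of the pink gauge. The fork tips are at about (451,216) and (460,214.6) in the top view, and the head's back edge at about (452,234) and (464,232.6). The fingertips just touch the table. I'll check the grip distance from these points and lift.

```bash
python3 - <<'E'
from h import *
d=dict(np.load('pics/t1.npz')); s=env.observe(); p=np.array(s["position"])[:2]; a=np.radians(7.62); a=np.array([np.cos(a),np.sin(a)]); n=np.array([-a[1],a[0]])
for nm,u,v in(("tipL",451,216),("tipR",460,214.6),("backL",452,234.4),("backR",464,232.6)):
    q=ray(d,u,v,.03)[:2]-p; print(nm,q@a,q@n)
b=[ray(d,u,v,.03)[:2] for u,v in((451,216),(460,214.6),(452,234.4),(464,232.6))]
m=(b[0]+b[1])/2-(b[2]+b[3])/2; print("head dir",np.degrees(np.arctan2(m[1],m[0])))
# pregrasp: origin at stand x=-100 with grip 95 behind
for sx in(-.1,):
    t=ROD+(sx-.095)*E; print("target",t); go([*t,.075],84.4); go([*t,.075],84.4)
E
```

```text
tipL 0.11243108115920483 0.012016852203789456
tipR 0.1128788329008801 -0.01422482308606035
backL 0.0596746239926911 0.01858884252136073
backR 0.06008077189333671 -0.016142540151643014
head dir 5.095261161201021
target [0.40388293 0.06005284]
t 3.2 pos [ 0.4641 -0.2314  0.0244] yaw 97.61 F [-1.3  1.   9.5] T [0.32  0.053 0.135] w 0.0147 gf 29.9 j6 -137.2
SHIFT [ 0.0419  0.5936 -0.1023] TURNz 0.1101
t 3.2 pos [ 0.4641 -0.2314  0.0244] yaw 97.61 F [-1.3  1.   9.5] T [0.32  0.053 0.135] w 0.0147 gf 29.9 j6 -137.2
SHIFT [ 0.0419  0.5936 -0.1023] TURNz 0.1101
```

Call:
arm_command(
  commands=[1,0,0,-0.06,0,0,0,1,0.02,0,-0.1,0,0,0,1,0.034,0.1,-0.1,0,0,0.11,1,0.034,0.593,-0.1,0,0,0.11,1,0.034,0.593,-0.1,0,0,0.11,1,0.034,0.593,-0.1,0,0,0.11,1,0.034,0.593,-0.1,0,0,0.11,1,0.034,0.593,-0.1,0,0,0.11,1,0.034,0.593,-0.1,0,0,0.11,1,0.034,0.593,-0.1,0,0,0.11,1,0.034,0.593,-0.1,0,0,0.11,1,0.034,0.593,-0.1,0,0,0.11],
  newtons=40,
)

```text
time_s: 4.2
position: [0.4078, 0.0603, 0.0733]
tool_rot: [[-0.995, 0.096, 0.001], [0.096, 0.995, -0.0], [-0.001, -0.0, -1.0]]
ft_force: [-0.2, -0.3, -1.0]
grip_width: 0.0148
gripper_force: 41.2
```

```bash
python3 - <<'E'
from h import *
go([*(ROD-.1913*E),.0355],84.4)
shot("top","pics/t2.png");shot("side","pics/s2.png")
f=lambda im,x,y,w,h:cv2.resize(im[y:y+h,x:x+w],(w*5,h*5),interpolation=cv2.INTER_CUBIC)
cv2.imwrite('pics/c3.png',np.hstack([f(cv2.imread('pics/t2.png'),335,185,75,90),f(cv2.imread('pics/s2.png'),275,125,75,90)]))
E
```

```text
t 4.2 pos [0.4078 0.0603 0.0733] yaw 84.47 F [-0.2 -0.3 -1. ] T [ 0.016  0.074 -0.001] w 0.0148 gf 41.2 j6 -92.6
SHIFT [ 0.0005 -0.0012  0.0756] TURNz 0.0005
```

View pics/c3.png

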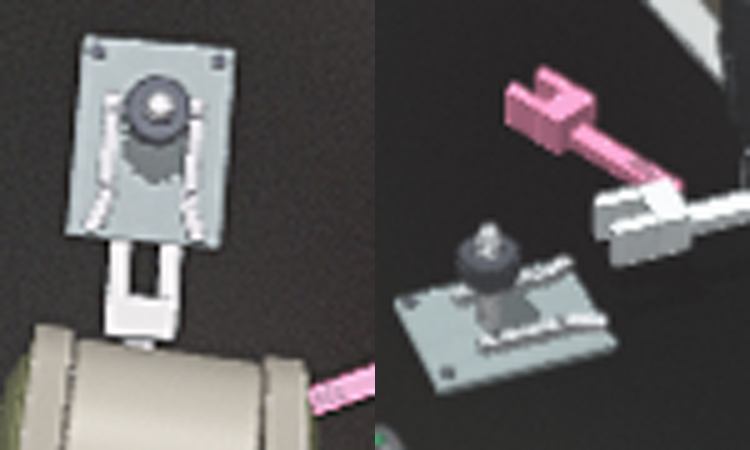

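The gauge is held level in front of the mouth (top view head at about (364,244)), lined up with the stand. I'll check its lateral offset numerically.

```bash
python3 - <<'E'
from h import *
d=dict(np.load('pics/t2.npz')); V=cv2.cvtColor(d["image"],cv2.COLOR_RGB2HSV)[...,2].astype(float)
zt=env.observe()["position"][2]-.024+.03
up=lambda r:np.interp(np.arange(345,382,.1),np.arange(345,382),r)
L=[]
for v in range(236,252):
    r=up(V[v,345:382]); j=np.nonzero(r>140)[0]; u0,u1=345+j[0]*.1,345+j[-1]*.1
    a,b=[(ray(d,u,v,zt)[:2]-ROD) for u in(u0,u1)]; c=(a+b)/2; L.append((c@E,c@N)); print(v,np.round([a@E,a@N*1,b@N,(a-b)@N,c@N],4))
L=np.array(L); print(np.polyfit(L[:,0],L[:,1],1))
E
```

```text
236 [-0.0873  0.0203 -0.0185  0.0388  0.0009]
237 [-0.0901  0.0201 -0.0179  0.0379  0.0011]
238 [-0.0929  0.0204 -0.0178  0.0382  0.0013]
239 [-0.0956  0.0202 -0.018   0.0382  0.0011]
240 [-0.0984  0.0199 -0.0183  0.0382  0.0008]
241 [-0.1012  0.02   -0.0185  0.0384  0.0007]
242 [-0.104   0.0211 -0.0187  0.0398  0.0012]
243 [-0.1068  0.0209 -0.0189  0.0398  0.001 ]
244 [-0.1096  0.0209 -0.0192  0.04    0.0009]
245 [-0.1123  0.0209 -0.0194  0.0403  0.0008]
246 [-0.1151  0.0207 -0.0196  0.0403  0.0005]
247 [-0.1178  0.0205 -0.019   0.0395  0.0007]
248 [-0.1206  0.0202 -0.0192  0.0394  0.0005]
249 [-0.1233  0.02   -0.0194  0.0394  0.0003]
250 [-0.1261  0.02   -0.0188  0.0389  0.0006]
251 [-0.1315  0.0486 -0.0182  0.0668  0.0152]
[-0.10444245 -0.00939085]
```

Call:
arm_command(
  commands=[1,0,-0.002,0.04,0,0,0,1,0,-0.002,0.075,0,0,0,1,0,-0.002,0.075,0,0,0,1,0,-0.002,0.075,0,0,0,1,-0.02,-0.002,0.075,0,0,0,1,-0.04,-0.002,0.075,0,0,0,1,-0.06,-0.002,0.075,0,0,0,1,-0.08,-0.002,0.075,0,0,0,1,-0.1,-0.002,0.075,0,0,0,1,-0.11,-0.002,0.075,0,0,0,1,-0.12,-0.002,0.075,0,0,0,1,-0.12,-0.002,0.075,0,0,0],
)

```text
time_s: 5.3
position: [0.468, 0.0531, 0.0359]
tool_rot: [[-0.995, 0.098, 0.001], [0.098, 0.995, -0.0], [-0.001, -0.0, -1.0]]
ft_force: [-0.5, -0.5, -1.5]
grip_width: 0.0145
gripper_force: 41.1
```

```bash
python3 - <<'E'
from h import *
go([*(ROD-.0913*E),.0345],84.4)
E
```

```text
t 5.3 pos [0.468  0.0531 0.0359] yaw 84.37 F [-0.5 -0.5 -1.5] T [-0.008  0.107  0.013] w 0.0145 gf 41.1 j6 -92.3
SHIFT [-0.0785  0.0013  0.0029] TURNz -0.0002
```

Call:
arm_command(
  commands=[1,-0.015,0,0,0,0,0,1,-0.03,0,0,0,0,0,1,-0.045,0,0,0,0,0,1,-0.055,0,0,0,0,0,1,-0.063,0,0,0,0,0,1,-0.068,0,0,0,0,0,1,-0.072,0,0,0,0,0,1,-0.075,0,0,0,0,0,1,-0.075,0,0,0,0,0],
)

```text
time_s: 6.05
position: [0.5045, 0.0499, 0.0353]
tool_rot: [[-0.995, 0.098, -0.0], [0.098, 0.995, -0.0], [0.0, -0.0, -1.0]]
ft_force: [-0.8, 0.3, -1.1]
grip_width: 0.0147
gripper_force: 41.1
```

```bash
python3 - <<'E'
from h import *
go([*(ROD-.0913*E),.0345],84.4)
E
```

```text
t 6.05 pos [0.5045 0.0499 0.0353] yaw 84.4 F [-0.8  0.3 -1.1] T [-0.003  0.063  0.018] w 0.0147 gf 41.1 j6 -92.2
SHIFT [-0.0051  0.0006  0.0016] TURNz -0.0
```

Call:
arm_command(
  commands=[1,-0.003,0,0,0,0,0,1,-0.005,0,0,0,0,0,1,-0.007,0,0.001,0,0,0,1,-0.009,0,0.001,0,0,0,1,-0.011,0,0.001,0,0,0,1,-0.011,0,0.001,0,0,0],
)

```text
time_s: 6.55
position: [0.5074, 0.0497, 0.0344]
tool_rot: [[-0.995, 0.097, -0.006], [0.097, 0.995, 0.001], [0.006, -0.0, -1.0]]
ft_force: [-9.5, -0.2, 3.0]
grip_width: 0.0145
gripper_force: 41.7
```

```bash
python3 - <<'E'
from h import *
go([*(ROD-.0913*E),.0345],84.4)
E
```

```text
t 6.55 pos [0.5074 0.0497 0.0344] yaw 84.42 F [-9.5 -0.2  3. ] T [-0.033  1.544 -0.029] w 0.0145 gf 41.7 j6 -92.1
SHIFT [ 0.0007  0.0004 -0.0002] TURNz 0.0001
```

Call:
arm_command(
  commands=[1,0.001,0,0.0,0,0,0,1,0.001,0,0.0,0,0,0,0,0.001,0,0,0,0,0,0,0.001,0,0,0,0,0,0,0.001,0,0,0,0,0,0,0.001,0,0,0,0,0,0,0.001,0,-0.05,0,0,0,0,0.001,0,-0.12,0,0,0,0,0.001,0,-0.2,0,0,0,0,0.001,0,-0.25,0,0,0,0,0.08,0,-0.25,0,0,0,0,0.08,0,-0.25,0,0,0],
)

```text
time_s: 7.55
position: [0.4646, 0.0543, 0.16]
tool_rot: [[-0.995, 0.097, -0.004], [0.097, 0.995, 0.001], [0.004, 0.0, -1.0]]
ft_force: [0.2, 0.4, -0.4]
grip_width: 0.0424
gripper_force: 0.0
```

```bash
python3 - <<'E'
from h import *
go([*ROD,.20],84.4)
shot("top","pics/t3.png");shot("side","pics/s3.png")
f=lambda im,x,y,w,h:cv2.resize(im[y:y+h,x:x+w],(w*5,h*5),interpolation=cv2.INTER_CUBIC)
cv2.imwrite('pics/c4.png',np.hstack([f(cv2.imread('pics/t3.png'),335,180,75,100),f(cv2.imread('pics/s3.png'),265,120,85,100)]))
E
```

```text
t 7.55 pos [0.4646 0.0543 0.16  ] yaw 84.44 F [ 0.2  0.4 -0.4] T [ 0.029  0.019 -0.025] w 0.0424 gf 0.0 j6 -92.3
SHIFT [-0.2676 -0.0006 -0.0811] TURNz 0.0004
```

View pics/c4.png

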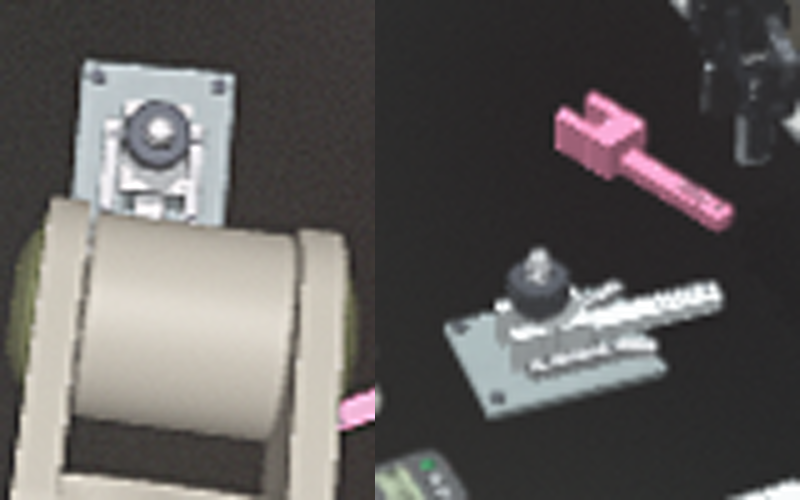

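The gauge now sits astride the rod in the channel: in the side crop its head is under the collar with a gap, and in the top view its back edge is at v≈217. Next I move over the rod.

Call:
arm_command(
  commands=[-0.5,-0.08,0,-0.0,0,0,0,-0.5,-0.15,0,0,0,0,0,-0.5,-0.22,0,0,0,0,0,-0.5,-0.267,0,0,0,0,0,-0.5,-0.267,0,0,0,0,0,-0.5,-0.267,0,0,0,0,0,-0.5,-0.267,0,0,0,0,0],
)

```text
time_s: 8.23
position: [0.6027, 0.0403, 0.1593]
tool_rot: [[-0.995, 0.098, -0.001], [0.098, 0.995, 0.0], [0.001, 0.0, -1.0]]
ft_force: [-0.3, 1.1, -0.6]
grip_width: 0.0638
gripper_force: 0.0
```

```bash
python3 - <<'E'
from h import *
go([*ROD,.072],84.4); R=np.array(env.observe()["tool_rot"]); print(R.round(4))
d=dict(np.load('pics/t3.npz')); V=cv2.cvtColor(d["image"],cv2.COLOR_RGB2HSV)[...,2]
print(V[211:222,362:374])
for v in(216.5,217.5,218.5): print(v,(ray(d,366,v,.04)[:2]-ROD)@E)
E
```

```text
t 8.23 pos [0.6027 0.0403 0.1593] yaw 84.4 F [-0.3  1.1 -0.6] T [-0.039 -0.017  0.029] w 0.0638 gf 0.0 j6 -91.8
SHIFT [0.0095 0.0005 0.1746] TURNz 0.0
[[-9.952e-01  9.760e-02 -9.000e-04]
 [ 9.760e-02  9.952e-01  1.000e-04]
 [ 1.000e-03  0.000e+00 -1.000e+00]]
[[ 78 117 142 146 142 145 147 135  95  93 114 226]
 [ 99  66  83 107 125 119  96  78 120 163 126 221]
 [161 116  95  82  73  76  80 117 181 197 145 220]
 [188 196 201 183 148 158 188 197 189 189 171 223]
 [187 187 187 190 195 192 190 186 187 201 175 220]
 [253 219 188 186 189 189 184 185 234 249 246 243]
 [253 255 221 189 187 189 188 235 252 216 227 240]
 [ 84 107 113 117 133 167 203 215 241 226 233 241]
 [181 195 192 181 178 143 105 107 104  80 221 244]
 [205 205 190 191 206 165 120 128 123  91 225 244]
 [231 254 248 250 255 200 129 138 128 111 225 243]]
216.5 -0.025256368527501013
217.5 -0.028143479191212344
218.5 -0.03102858853872577
```

Call:
arm_command(
  commands=[-0.5,0.009,0,0.0,0,0,0,-0.5,0.009,0,0.06,0,0,0,-0.5,0.009,0,0.11,0,0,0,-0.5,0.009,0,0.15,0,0,0,-0.5,0.009,0,0.174,0,0,0,-0.5,0.009,0,0.174,0,0,0,-0.5,0.009,0,0.174,0,0,0],
)

```text
time_s: 8.82
position: [0.5979, 0.0408, 0.0732]
tool_rot: [[-0.995, 0.097, -0.001], [0.097, 0.995, 0.0], [0.001, 0.0, -1.0]]
ft_force: [0.6, -0.1, 0.1]
grip_width: 0.0637
gripper_force: 0.0
```

```bash
python3 - <<'E'
from h import *
go([*ROD,.072],84.4)
shot("side","pics/s4.png")
f=lambda im,x,y,w,h:cv2.resize(im[y:y+h,x:x+w],(w*6,h*6),interpolation=cv2.INTER_CUBIC)
cv2.imwrite('pics/c5.png',f(cv2.imread('pics/s4.png'),255,110,100,95))
E
```

```text
t 8.82 pos [0.5979 0.0408 0.0732] yaw 84.41 F [ 0.6 -0.1  0.1] T [-0.003  0.002 -0.017] w 0.0637 gf 0.0 j6 -91.8
SHIFT [-0.0001  0.0004  0.0023] TURNz 0.0001
```

View pics/c5.png

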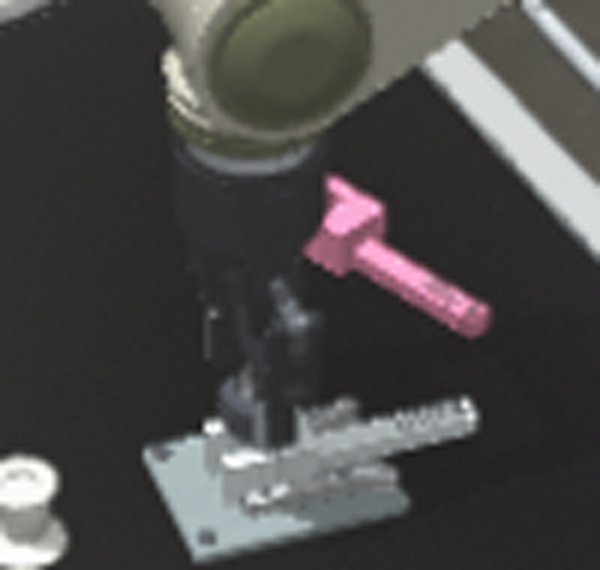

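The open fingers straddle the collar. The near fingertip's lower edge is at about (302.5,183.3) in the side view.

```bash
python3 - <<'E'
from h import *
d=dict(np.load('pics/s4.npz'))
for n in(.035,.045):
  for z in(.045,.05,.055,.06): print(n,z,[proj(d,[*(ROD+n*N+e*E),z]).round(1).tolist() for e in(-.011,0,.011)])
E
```

```text
0.035 0.045 [[303.9, 186.6], [300.6, 187.4], [297.2, 188.2]]
0.035 0.05 [[304.0, 185.3], [300.6, 186.2], [297.2, 187.0]]
0.035 0.055 [[304.0, 184.1], [300.6, 184.9], [297.2, 185.7]]
0.035 0.06 [[304.0, 182.9], [300.6, 183.7], [297.2, 184.5]]
0.045 0.045 [[305.1, 188.6], [301.7, 189.4], [298.3, 190.2]]
0.045 0.05 [[305.1, 187.4], [301.7, 188.2], [298.3, 189.0]]
0.045 0.055 [[305.1, 186.1], [301.7, 187.0], [298.3, 187.8]]
0.045 0.06 [[305.1, 184.9], [301.7, 185.7], [298.3, 186.5]]
```

Call:
arm_command(
  commands=[1,0,0,0.001,0,0,0,1,0,0,0.001,0,0,0,1,0,0,0.001,0,0,0,1,0,0,0.001,0,0,0,1,0,0,0.001,0,0,0,1,0,0,0.001,0,0,0,1,0,0,0.001,0,0,0,1,0,0,0.001,0,0,0],
  newtons=20,
)

```text
time_s: 9.53
position: [0.5989, 0.0415, 0.0737]
tool_rot: [[-0.995, 0.098, 0.002], [0.098, 0.995, 0.001], [-0.002, 0.001, -1.0]]
ft_force: [-2.0, 5.5, 5.1]
grip_width: 0.0377
gripper_force: 20.3
```

```bash
python3 - <<'E'
from h import *
go([*ROD,.072],84.4)
E
```

```text
t 9.53 pos [0.5989 0.0415 0.0737] yaw 84.4 F [-2.   5.5  5.1] T [ 0.792  0.174 -0.039] w 0.0377 gf 20.3 j6 -91.8
SHIFT [ 0.0018 -0.0011  0.0034] TURNz 0.0
```

Call:
arm_command(
  commands=[1,0,0.001,0.001,0,0,0.05,1,0,0.001,0.0014,0,0,0.1,1,0,0.001,0.002,0,0,0.15,1,0,0.001,0.0027,0,0,0.2,1,0,0.001,0.0033,0,0,0.25,1,0,0.001,0.004,0,0,0.3,1,0,0.001,0.0045,0,0,0.35],
)

```text
time_s: 10.12
position: [0.5982, 0.0402, 0.0714]
tool_rot: [[-0.671, 0.742, 0.0], [0.742, 0.671, -0.002], [-0.002, -0.001, -1.0]]
ft_force: [-5.6, -5.2, 6.9]
grip_width: 0.038
gripper_force: 20.6
```

```bash
python3 - <<'E'
from h import *
go([*ROD,.072],84.4)
E
```

```text
t 10.12 pos [0.5982 0.0402 0.0714] yaw 42.11 F [-5.6 -5.2  6.9] T [-0.91   0.879  0.048] w 0.038 gf 20.6 j6 -49.5
SHIFT [ 0.0016  0.0007 -0.0013] TURNz -0.3524
```

Call:
arm_command(
  commands=[0.115,0,-0.001,-0.0005,0,0,0,0.115,0,-0.001,-0.0005,0,0,0,0.115,0,-0.001,-0.0005,0,0,0],
)

```text
time_s: 10.37
position: [0.5982, 0.0402, 0.0714]
tool_rot: [[-0.675, 0.738, 0.001], [0.738, 0.675, -0.001], [-0.002, -0.0, -1.0]]
ft_force: [-4.1, -3.7, 7.8]
grip_width: 0.0378
gripper_force: 20.5
```

```bash
python3 - <<'E'
from h import *
go([*ROD,.072],84.4)
E
```

```text
t 10.37 pos [0.5982 0.0402 0.0714] yaw 42.45 F [-4.1 -3.7  7.8] T [-0.67   0.591 -0.059] w 0.0378 gf 20.5 j6 -49.9
SHIFT [ 0.0016  0.0008 -0.0012] TURNz -0.3496
```

Call:
arm_command(
  commands=[0.09,0,-0.001,-0.001,0,0,0,0.09,0,-0.001,-0.001,0,0,0],
)

```text
time_s: 10.53
position: [0.598, 0.0402, 0.0712]
tool_rot: [[-0.675, 0.738, 0.001], [0.738, 0.675, -0.0], [-0.001, 0.0, -1.0]]
ft_force: [-0.1, -2.6, 2.4]
grip_width: 0.0382
gripper_force: 1.9
```

Call:
arm_command(
  commands=[0.083,0,0,0,0,0,0,0.083,0,0,0,0,0,0],
)

```text
time_s: 10.7
position: [0.5977, 0.0407, 0.0708]
tool_rot: [[-0.675, 0.738, -0.0], [0.738, 0.675, 0.0], [0.0, 0.0, -1.0]]
ft_force: [0.6, -1.0, 0.8]
grip_width: 0.0392
gripper_force: 0.3
```

Call:
arm_command(
  commands=[0.098,0,0,0,0,0,0,0.098,0,0,0,0,0,0,0.098,0,0,0,0,0,0],
)

```text
time_s: 10.95
position: [0.5976, 0.0406, 0.0708]
tool_rot: [[-0.674, 0.738, -0.0], [0.738, 0.674, 0.0], [0.0, -0.0, -1.0]]
ft_force: [-1.3, -1.2, 2.1]
grip_width: 0.0388
gripper_force: 6.3
```

Call:
arm_command(
  commands=[0.098,0,0,0.0003,0,0,0.03,0.098,0,0,0.0007,0,0,0.06,0.098,0,0,0.001,0,0,0.09,0.098,0,0,0.0013,0,0,0.12],
)

```text
time_s: 11.28
position: [0.5973, 0.0404, 0.07]
tool_rot: [[-0.467, 0.884, -0.001], [0.884, 0.467, -0.0], [0.0, -0.001, -1.0]]
ft_force: [-2.8, -2.6, 1.7]
grip_width: 0.039
gripper_force: 6.3
```

```bash
python3 - <<'E'
from h import *
go([*ROD,.072],84.4)
E
```

```text
t 11.28 pos [0.5973 0.0404 0.07  ] yaw 27.84 F [-2.8 -2.6  1.7] T [-0.397  0.456  0.081] w 0.039 gf 6.3 j6 -35.3
SHIFT [ 0.0005  0.0016 -0.0041] TURNz -0.4714
```

Call:
arm_command(
  commands=[0.098,0,0,0.0005,0,0,0.04,0.098,0,0,0.001,0,0,0.08,0.098,0,0,0.0014,0,0,0.12,0.098,0,0,0.0018,0,0,0.16,0.098,0,0,0.0022,0,0,0.2],
)

```text
time_s: 11.7
position: [0.5968, 0.0403, 0.0686]
tool_rot: [[-0.066, 0.998, -0.003], [0.998, 0.066, -0.0], [-0.0, -0.003, -1.0]]
ft_force: [-5.3, -3.9, 1.9]
grip_width: 0.0386
gripper_force: 6.4
```

```bash
python3 - <<'E'
from h import *
go([*ROD,.072],84.4)
E
```

```text
t 11.7 pos [0.5968 0.0403 0.0686] yaw 3.78 F [-5.3 -3.9  1.9] T [-0.508  0.765  0.104] w 0.0386 gf 6.4 j6 -11.2
SHIFT [ 0.0014  0.0024 -0.0067] TURNz -0.6719
```

Call:
arm_command(
  commands=[0.098,-0.001,-0.0015,0.0004,0,0,0.03,0.098,-0.001,-0.0015,0.0007,0,0,0.06,0.098,-0.001,-0.0015,0.001,0,0,0.09],
)

```text
time_s: 11.95
position: [0.5964, 0.0402, 0.0681]
tool_rot: [[0.121, 0.993, -0.002], [0.993, -0.121, 0.0], [0.0, -0.002, -1.0]]
ft_force: [-2.7, -0.3, -0.2]
grip_width: 0.0389
gripper_force: 6.3
```

```bash
python3 - <<'E'
from h import *
go([*ROD,.072],84.4)
E
```

```text
t 11.95 pos [0.5964 0.0402 0.0681] yaw -6.96 F [-2.7 -0.3 -0.2] T [-0.067  0.398  0.058] w 0.0389 gf 6.3 j6 -0.5
SHIFT [ 0.0021  0.0029 -0.0078] TURNz -0.7614
```

Call:
arm_command(
  commands=[0.098,0,-0.001,0.0004,0,0,0.03,0.098,0,-0.001,0.0007,0,0,0.06,0.098,0,-0.001,0.001,0,0,0.09,0.098,0,-0.001,0.0013,0,0,0.12,0.098,0,-0.001,0.0016,0,0,0.15],
)

```text
time_s: 12.37
position: [0.5959, 0.0403, 0.0671]
tool_rot: [[0.422, 0.907, -0.002], [0.907, -0.422, 0.001], [-0.0, -0.002, -1.0]]
ft_force: [-2.5, -0.4, -1.8]
grip_width: 0.0387
gripper_force: 6.3
```

```bash
python3 - <<'E'
from h import *
go([*ROD,.072],84.4)
E
```

```text
t 12.37 pos [0.5959 0.0403 0.0671] yaw -24.97 F [-2.5 -0.4 -1.8] T [-0.005  0.36   0.003] w 0.0387 gf 6.3 j6 17.5
SHIFT [ 0.0031  0.0031 -0.0097] TURNz -0.9114
```

Call:
arm_command(
  commands=[0.098,0,-0.0005,0.0004,0,0,0.03,0.098,0,-0.0005,0.0008,0,0,0.06,0.098,0,-0.0005,0.0012,0,0,0.09,0.098,0,-0.0005,0.0015,0,0,0.12,0.098,0,-0.0005,0.0018,0,0,0.15],
)

```text
time_s: 12.78
position: [0.5955, 0.0406, 0.0664]
tool_rot: [[0.681, 0.732, -0.002], [0.732, -0.681, 0.001], [-0.001, -0.002, -1.0]]
ft_force: [-3.0, 0.5, 1.0]
grip_width: 0.0384
gripper_force: 6.5
```

```bash
python3 - <<'E'
from h import *
go([*ROD,.072],84.4)
E
```

```text
t 12.78 pos [0.5955 0.0406 0.0664] yaw -42.95 F [-3.   0.5  1. ] T [0.143 0.63  0.17 ] w 0.0384 gf 6.5 j6 35.5
SHIFT [ 0.0041  0.003  -0.0112] TURNz -1.0612
```

Call:
arm_command(
  commands=[0.098,0,0,0,0,0,0,0.098,0,0,0,0,0,0,0.098,0,0,0,0,0,0],
)

```text
time_s: 13.03
position: [0.5955, 0.0405, 0.0664]
tool_rot: [[0.678, 0.735, -0.002], [0.735, -0.678, 0.001], [-0.001, -0.002, -1.0]]
ft_force: [-5.2, 3.2, -1.1]
grip_width: 0.0388
gripper_force: 6.5
```

```bash
python3 - <<'E'
from h import *
go([*ROD,.072],84.4)
E
```

```text
t 13.03 pos [0.5955 0.0405 0.0664] yaw -42.69 F [-5.2  3.2 -1.1] T [0.365 0.833 0.001] w 0.0388 gf 6.5 j6 35.2
SHIFT [ 0.004   0.0029 -0.0111] TURNz -1.0591
```

Call:
arm_command(
  commands=[0.098,0,0,0.0001,0,0,0.01,0.098,0,0,0.0002,0,0,0.02,0.098,0,0,0.0003,0,0,0.03],
)

```text
time_s: 13.28
position: [0.5954, 0.0405, 0.0664]
tool_rot: [[0.723, 0.69, -0.003], [0.69, -0.723, 0.001], [-0.001, -0.002, -1.0]]
ft_force: [-6.3, 0.8, 1.3]
grip_width: 0.0386
gripper_force: 6.6
```

```bash
python3 - <<'E'
from h import *
go([*ROD,.072],84.4)
E
```

```text
t 13.28 pos [0.5954 0.0405 0.0664] yaw -46.34 F [-6.3  0.8  1.3] T [0.288 1.061 0.2  ] w 0.0386 gf 6.6 j6 38.9
SHIFT [ 0.0044  0.0028 -0.0113] TURNz -1.0895
```

Call:
arm_command(
  commands=[0.098,0,-0.001,0.0001,0,0,0.015,0.098,0,-0.001,0.0001,0,0,0.03],
)

```text
time_s: 13.45
position: [0.5955, 0.0408, 0.0664]
tool_rot: [[0.766, 0.643, -0.001], [0.643, -0.766, 0.0], [-0.001, -0.001, -1.0]]
ft_force: [-4.7, 1.9, 0.2]
grip_width: 0.0385
gripper_force: 6.5
```

```bash
python3 - <<'E'
from h import *
go([*ROD,.072],84.4)
E
```

```text
t 13.45 pos [0.5955 0.0408 0.0664] yaw -49.97 F [-4.7  1.9  0.2] T [0.242 0.692 0.186] w 0.0385 gf 6.5 j6 42.5
SHIFT [ 0.004   0.0029 -0.0112] TURNz -1.1197
```

Call:
arm_command(
  commands=[0.098,0,0,0.0001,0,0,0.02,0.098,0,0,0.0001,0,0,0.04],
)

```text
time_s: 13.62
position: [0.5954, 0.0409, 0.0663]
tool_rot: [[0.817, 0.577, -0.002], [0.577, -0.817, 0.001], [-0.001, -0.001, -1.0]]
ft_force: [-4.4, 1.9, 0.4]
grip_width: 0.0387
gripper_force: 6.5
```

```bash
python3 - <<'E'
from h import *
go([*ROD,.072],84.4)
E
```

```text
t 13.62 pos [0.5954 0.0409 0.0663] yaw -54.79 F [-4.4  1.9  0.4] T [0.332 0.828 0.167] w 0.0387 gf 6.5 j6 47.3
SHIFT [ 0.0043  0.0027 -0.0113] TURNz -1.16
```

Call:
arm_command(
  commands=[0.07,0.001,0,0,0,0,0,0.07,0.001,0,0,0,0,0,0.07,0.001,0,0,0,0,0,0.098,0.001,0,0,0,0,0,0.098,0.001,0,0,0,0,0,0.098,0.001,0,0,0,0,0,0.098,0.001,0,0,0,0,0.02,0.098,0.001,0,0,0,0,0.04,0.098,0.001,0,0,0,0,0.06],
)

```text
time_s: 14.37
position: [0.5957, 0.0412, 0.0665]
tool_rot: [[0.883, 0.469, -0.002], [0.469, -0.883, 0.001], [-0.001, -0.001, -1.0]]
ft_force: [-5.7, 3.5, 0.9]
grip_width: 0.0393
gripper_force: 6.4
```

```bash
python3 - <<'E'
from h import *
go([*ROD,.072],84.4)
E
```

```text
t 14.37 pos [0.5957 0.0412 0.0665] yaw -62.02 F [-5.7  3.5  0.9] T [0.55  0.875 0.136] w 0.0393 gf 6.4 j6 54.6
SHIFT [ 0.0037  0.0024 -0.0111] TURNz -1.2202
```

Call:
arm_command(
  commands=[0.101,0,-0.0015,0,0,0,0,0.101,0,-0.0015,0,0,0,0,0.101,0,-0.0015,0,0,0,0,0.101,0,-0.0015,0,0,0,0.02,0.101,0,-0.0015,0,0,0,0.04],
)

```text
time_s: 14.78
position: [0.5962, 0.0416, 0.0665]
tool_rot: [[0.919, 0.393, 0.0], [0.393, -0.919, 0.0], [0.0, -0.0, -1.0]]
ft_force: [-3.1, 1.4, -1.1]
grip_width: 0.0384
gripper_force: 8.3
```

```bash
python3 - <<'E'
from h import *
go([*ROD,.072],84.4)
E
```

```text
t 14.78 pos [0.5962 0.0416 0.0665] yaw -66.84 F [-3.1  1.4 -1.1] T [0.352 0.433 0.202] w 0.0384 gf 8.3 j6 59.5
SHIFT [ 0.0029  0.0024 -0.011 ] TURNz -1.2603
```

Call:
arm_command(
  commands=[0.101,0,0,0,0,0,0.02,0.101,0,0,0,0,0,0.04],
)

```text
time_s: 14.95
position: [0.5964, 0.0417, 0.0666]
tool_rot: [[0.949, 0.315, 0.001], [0.315, -0.949, 0.0], [0.001, -0.0, -1.0]]
ft_force: [-2.0, 2.2, -0.8]
grip_width: 0.0383
gripper_force: 8.2
```

```bash
python3 - <<'E'
from h import *
go([*ROD,.072],84.4)
E
```

```text
t 14.95 pos [0.5964 0.0417 0.0666] yaw -71.65 F [-2.   2.2 -0.8] T [0.441 0.368 0.226] w 0.0383 gf 8.2 j6 64.3
SHIFT [ 0.0026  0.0023 -0.0108] TURNz -1.3004
```

Torque scales with grip (about 0.17 N m at 6.5 N, 0.21 N m at 8.2 N) and the collar no longer moves. That means it is slipping at finger-tight, roughly 15 N. I release and lift.

Call:
arm_command(
  commands=[-0.4,0,0,0,0,0,0,-0.4,0,0,0,0,0,0,-0.4,0,0,0,0,0,0,-0.4,0,0,0,0,0,0,-0.4,0,0,0,0,0,0,-0.4,0,0,-0.05,0,0,0,-0.4,0,0,-0.12,0,0,0,-0.4,0,0,-0.2,0,0,0,-0.4,0,0,-0.3,0,0,0,-0.4,0.3,0,-0.3,0,0,0,-0.4,0.3,0,-0.3,0,0,0],
)

```text
time_s: 15.87
position: [0.676, 0.0676, 0.218]
tool_rot: [[0.949, 0.315, 0.007], [0.315, -0.949, -0.001], [0.007, 0.003, -1.0]]
ft_force: [0.8, -0.6, -0.6]
grip_width: 0.0597
gripper_force: 0.0
```

```bash
python3 - <<'E'
from h import *
go([*ROD,.072],84.4)
shot("top","pics/t5.png");shot("side","pics/s5.png")
f=lambda im,x,y,w,h,k:cv2.resize(im[y:y+h,x:x+w],(w*k,h*k),interpolation=cv2.INTER_CUBIC)
cv2.imwrite('pics/c6.png',np.hstack([f(cv2.imread('pics/t5.png'),330,175,75,110,5),f(cv2.imread('pics/s5.png'),265,140,85,110,5)]))
E
```

```text
t 15.87 pos [0.676  0.0676 0.218 ] yaw -71.64 F [ 0.8 -0.6 -0.6] T [-0.018  0.025 -0.007] w 0.0597 gf 0.0 j6 67.4
SHIFT [-0.1669  0.0005  0.2908] TURNz -1.3004
```

View pics/c6.png

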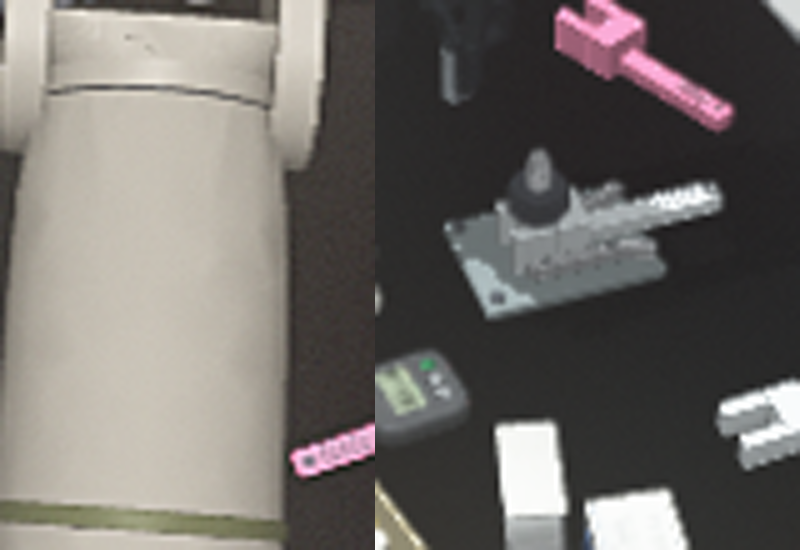

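The side view shows the collar down on the gauge head at about (373,181). The handle end is at the same pixel as before nipping, so the gauge is still home, and the arm is clear. I hand in the job.

```bash
python3 -c "
from rig import env
print(env.close_job())"
```

```text
the job is handed in; nothing more can be done
None
```

The tall gauge is home in the channel and nipped finger-tight under the collar (about 15 N, estimated from wrist torque), the other things were left alone, and the job was handed in at about 16 s; no verdict was returned.

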